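# Check the square spring lifter of a press die

### The arm

A 6-joint arm with a two-finger parallel gripper is mounted at the origin on the work surface. World frame = base frame: x ahead of the robot, y to its left, z up, the work surface at z = 0. Lengths are in mm, angles in degrees, forces in N, time in s.
With the tool pointing down it reaches from about 300 to 850 mm from the base axis. Payload 4.2 kg.
Tool frame: the origin (TCP) lies between the finger pads, 19 mm behind the fingertips; this is the grasp point; z points along the fingers, y is the line along which they close (so a half turn about z gives the same grasp; the last joint's range is limited). The gripper opens to 91 mm and grips with 3 to 60 N. Pads are 32 mm wide; open, the fingers measure 118 mm over their backs; the gripper's body (76 mm by 178 mm) begins 60 mm behind the grasp point.
Start: joints at [-1.146, 18.312, 89.639, -0, 72.044, -1.146], TCP at [575.014, 0, 232.776] pointing down, gripper open.
Joint ranges: [-177.97, 177.97], [-48.28, 115.42], [12.27, 149.76], [-77.06, 257.06], [2.81, 150.46], [-146.56, 146.56]. Speed limits (degrees/s): [147.25, 147.25, 180, 180, 180, 180].

### API

Orientations are given as [roll, pitch, yaw] about the fixed x, y, z axes, in that order (R = Rz(yaw) Ry(pitch) Rx(roll)).
In Python, from workcell import env, grab_frame gives the robot as it stands. The module is installed in compiled form; this text tells all that it offers.
- The arm moves only by the tool move_arm, never from a script. Its argument "plan" is a list of rows, each an object of numbers: "tx", "ty", "tz": the shift along the tool's x, y, z in cm; "wx", "wy", "wz": the turn, a rotation vector about the tool's x, y, z in rad. In form: [{"tx": .., "ty": .., "tz": .., "wx": .., "wy": .., "wz": ..}, ...]. A call has 1 to 12 rows; each row shifts and turns the commanded pose from where the row before left it, along the tool's axes as they then stand; what a row does not reach is not made up. A row lasts 1/12 s, in which the tool goes at most 41.7 mm and 7.16 degrees, less where a joint would pass 70% of its speed; a pose out of reach is approached as far as the arm can. A call is refused whole if a number of a shift passes 4.17 or a number of a turn 0.125, either way. A call with a gripper value outside its range is refused whole. "gripper" is the finger opening in cm, from 0 to 9.12, set as the call begins (left out, the last holds). The fingers move at their own pace and stop on an object; "force" is the grip in N (left out, the last holds). Time passes only in rows, so rows that do not move let the fingers close. It gives the time, the measured TCP pose, the force, the opening and the grip force at its end, in the units of the state.
- env.state(): the state, without advancing time (a new reading comes with each control period).
- grab_frame(name): name is "scene" or "side" or "wrist"; returns a dict with "color" (384x512x3 uint8, red, green, blue), "vfov" (degrees; the focal length in pixels is half the picture's height over the tangent of half this angle, whatever the lens; pixels are square), "cx", "cy" (the principal point, pixels), "view" (4x4, takes a point from world to camera coordinates). Camera axes: x right, y up, looking along -z (the intrinsics and any distortion apply to the point x, -y, -z); pixel columns grow to the right and rows downward; lengths in mm; the calibration is good to about 2 mm. A picture is of the moment at which its call begins. There is no depth.
- env.job_done(): hands the job in; it is judged then, once.
The state is a dict: "time_s": time; "qpos": joint angles; "qvel": joint speeds; "effort": joint torques, N m; "ee_pos": TCP position; "ee_rot": TCP orientation; "force": force on the tool from outside, world axes, zero at the start; "torque": the same for the moment, N m; "gripper_width": finger opening in mm; "gripper_force": force on a finger pad.
Only numpy, scipy, OpenCV 4.12 (cv2) and the standard library are available. Lean on these libraries where they do the work, as an engineer would, in place of code of your own. Each camera call takes 0.05 s, during which the arm holds its last target. There are 200 camera calls.

### The job

Check that the square-headed spring lifter on the die plate works: with the fingertips, gently press its head down past half of its 12 mm travel, hold it there for half a second, then let it spring back up and withdraw a good hand's breadth (about 100 mm) from it. Do not grasp the lifter or pull it up, do not touch the other four lifters, and leave the loose parts and tools where they are.

Things in the scene. Friction and masses are not known exactly. Their poses are not given: they have to be found in the camera images.
- square_top (a point): centre of the top face of the square lifter head, the face to press; it sinks with the head. z up; x and y along the edges of the square. At rest 26 mm above the die plate (86 mm above the bench)
- square_lifter (a joint): how far the square lifter is sunk (m): 0 at rest, grows as it is pressed, solid stop at 0.012; negative if pulled up out of its bore. Spring about 0.5 N per mm (6 N at the stop); it returns to 0 by itself in about 0.2 s when let go
- square_unit: spring lifter: fixed dark steel collar (diameter 52 mm, 8 mm high) with a sprung bright steel head above it; head: flat SQUARE plate 36 x 36 mm, 9 mm thick, top 26 mm above the die plate. Origin: centre of the collar underside, on the die plate; z up. The one to check.
- disc_unit: spring lifter: fixed dark steel collar (diameter 52 mm, 8 mm high) with a sprung bright steel head above it; head: flat round disc, diameter 40 mm, 9 mm thick, top 26 mm above the die plate. Origin: centre of the collar underside, on the die plate; z up. Not to be touched.
- small_unit: spring lifter: fixed dark steel collar (diameter 52 mm, 8 mm high) with a sprung bright steel head above it; head: flat round disc, diameter 20 mm, 9 mm thick, top 26 mm above the die plate. Origin: centre of the collar underside, on the die plate; z up. Not to be touched.
- bar_unit: spring lifter: fixed dark steel collar (diameter 52 mm, 8 mm high) with a sprung bright steel head above it; head: flat narrow bar 16 x 48 mm, 9 mm thick, top 26 mm above the die plate. Origin: centre of the collar underside, on the die plate; z up. Not to be touched.
- cone_unit: spring lifter: fixed dark steel collar (diameter 52 mm, 8 mm high) with a sprung bright steel head above it; head: cone, 34 mm across at its foot, rising to a 6 mm tip, top 26 mm above the die plate. Origin: centre of the collar underside, on the die plate; z up. Not to be touched.
- plate_top (a point): centre of the top face of the die plate, 60 mm above the bench; axes as die. The five lifters stand at five places of the die plate (its centre, and 55 mm along the plate x and 90 mm along the plate y from it, in the four corners); which stands where varies.
- disc_lifter (a joint): how far the disc lifter is sunk (m), 0 at rest; same spring and stop as the square one
- small_lifter (a joint): how far the small lifter is sunk (m), 0 at rest; same spring and stop as the square one
- bar_lifter (a joint): how far the bar lifter is sunk (m), 0 at rest; same spring and stop as the square one
- cone_lifter (a joint): how far the cone lifter is sunk (m), 0 at rest; same spring and stop as the square one
- die: lower half of a press die, fixed to the bench: blue base 290 x 380 x 25 mm with a dark steel plate 270 x 360 x 35 mm on it, top 60 mm above the bench; origin at the centre of the underside, x along the 290 side, z up. Four guide pillars of diameter 30 mm (42 mm collars) rise 85 mm above the plate at 113 mm along x and 153 mm along y from the centre
- dowel: loose steel dowel pin standing on the die plate, diameter 16 mm, 40 mm high; origin at its foot
- spacer: loose red spacer standing on the die plate, diameter 28 mm, 28 mm high; origin at its foot
- bush: loose brass bush on the die plate, outer diameter 30 mm, 22 mm high; origin at its foot
- driver: loose screwdriver with blue handle lying on the bench; origin at its underside
- spanner: loose steel spanner lying on the bench; origin at its underside
- gauge: loose steel gauge block on the bench, 35 x 60 x 30 mm; origin at the centre of its underside
- punch: loose steel punch standing on the bench, diameter 32 mm, 85 mm high; origin at its foot
Mind the look-alikes: they are no part of the job. What is shaped like the gauge but brown or green is not meant.

How it is judged (in metres and radians):
On the way, in this order (a step that is already met when the one before it is completed fails the run):
1. the fingertips hold the square lifter pressed more than 6 mm down (half of its travel) for 0.4 s (value of joint square_lifter above 0.006 m and contact force between square_unit and the fingers above 0.5 N), for 0.4 s.
2. the square lifter is back up and the hand withdrawn (TCP more than 80 mm from its top) (value of joint square_lifter between -0.0015 and 0.0015 m and distance between the grasp point and square_top above 0.08 m), for 0.2 s.
At the end, for the whole second after the job is handed in: all five lifters back up within 1.5 mm of rest, TCP more than 80 mm from the top of the square lifter, all loose parts at rest within 6 mm of where they began, the standing ones upright (all of step 2 and value of joint disc_lifter between -0.0015 and 0.0015 m and value of joint small_lifter between -0.0015 and 0.0015 m and value of joint bar_lifter between -0.0015 and 0.0015 m and value of joint cone_lifter between -0.0015 and 0.0015 m and distance of each of dowel, spacer, bush, driver, spanner, gauge, punch from where it was at the start of the episode below 0.006 m and linear speed of each of dowel, spacer, bush, driver, spanner, gauge, punch below 0.02 m/s and angle between each of dowel, spacer, bush, punch's own z axis and vertical below 0.2 rad); the robot touches nothing.
It fails at once if the square lifter pushed with more than 25 N (contact force between square_unit and anything else above 25 N).
It fails at once if the square lifter lifted: pulled more than 3 mm up out of its bore (value of joint square_lifter below -0.003 m).
It fails at once if another lifter touched (over 0.5 N) or moved more than 2 mm (contact force between any of disc_unit, small_unit, bar_unit, cone_unit and the fingers above 0.5 N or contact force between any of disc_unit, small_unit, bar_unit, cone_unit and the arm above 0.5 N or value of joint any of disc_lifter, small_lifter, bar_lifter, cone_lifter above 0.002 m or value of joint any of disc_lifter, small_lifter, bar_lifter, cone_lifter below -0.002 m).
It fails at once if a loose part or tool moved more than 6 mm, or lifted (distance of any of dowel, spacer, bush, driver, spanner, gauge, punch from where it was at the start of the episode above 0.006 m).
It also fails if it takes over 32 s, if anything falls off the work surface, if the arm or the gripper's body presses on something with over 40 N, if the wrist force passes 120 N, or if a joint passes its speed limit or range.

## Working session

There is one attempt and no reset: what is moved stays moved. The work goes in short steps, Python scripts to look and compute and a tool call to move; the robot and the scene stay as the last step left them, time stands still between calls to the robot, and variables do not carry over. Pictures are saved under pics/ and viewed, at most 10 in all, crops included, and the job is handed in when it is done.

Besides the shell and the picture viewer there is one more tool, called after "Request:" as a command line: name --argument value ..., lists and objects as JSON in quotes. move_arm: Moves the arm, as the interface text tells. Its arguments: {"type":"object","properties":{"plan":{"type":"array","items":{"type":"object","properties":{"tx":{"type":"number"},"ty":{"type":"number"},"tz":{"type":"number"},"wx":{"type":"number"},"wy":{"type":"number"},"wz":{"type":"number"}}}},"gripper":{"type":"number"},"force":{"type":"number"}},"required":["plan"]}

```bash
mkdir -p pics
python3 - <<'E'
from workcell import env, grab_frame
import cv2, numpy as np, pickle
F={}
for n in ("scene","side","wrist"):
    f=grab_frame(n); F[n]=f
    cv2.imwrite(f"pics/{n}0.png",f["color"][:,:,::-1])
    print(n,{k:(np.round(v,3).tolist() if k=="view" else v) for k,v in f.items() if k!="color"})
pickle.dump(F,open("f0.pkl","wb"))
print(env.state())
E
```

```text
scene {'vfov': 54.0457169195623, 'cx': 251.98195528750378, 'cy': 191.93989248244065, 'view': [[-0.346, 0.938, 0.008, 225.32], [-0.788, -0.296, 0.54, 357.486], [0.509, 0.18, 0.842, -1447.679], [0.0, 0.0, 0.0, 1.0]]}
side {'vfov': 51.252023725192615, 'cx': 256.22182762056815, 'cy': 190.55934059570967, 'view': [[0.821, -0.571, 0.018, -449.768], [0.441, 0.653, 0.616, -267.32], [-0.364, -0.498, 0.787, -1192.078], [0.0, 0.0, 0.0, 1.0]]}
wrist {'vfov': 63.18295958123167, 'cx': 256.47588930950224, 'cy': 192.32570085053268, 'view': [[1.0, -0.0, -0.001, -575.023], [-0.0, 0.959, -0.282, 30.998], [0.001, 0.282, 0.959, -391.716], [0.0, 0.0, 0.0, 1.0]]}
{'time_s': 0.15, 'qpos': array([-1.14630820e+00,  1.83432629e+01,  8.96896902e+01,  1.21346830e-04,
        7.20443856e+01, -1.14590054e+00]), 'qvel': array([-0.01259986, -0.18338379, -0.12673188, -0.07859625,  0.08101699,
        0.0695878 ]), 'effort': array([-5.72294630e-04, -4.12774551e+01, -2.32154489e+01,  7.26667210e-02,
        4.33494255e-02, -9.00343002e-05]), 'ee_pos': array([5.74647707e+02, 4.51449377e-03, 2.32117515e+02]), 'ee_rot': array([-1.79922679e+02, -1.66201245e-03,  8.99995537e+01]), 'force': array([-0.83899893,  0.23970204, -0.6771592 ]), 'torque': array([-0.00987509,  0.04236458,  0.02478412]), 'gripper_force': 0.0, 'gripper_width': 91.2952904748138}
```

View pics/scene0.png

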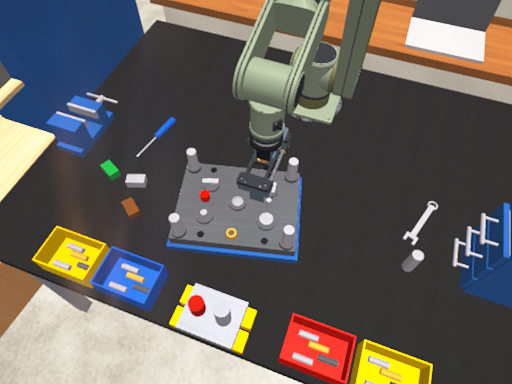

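View pics/wrist0.png

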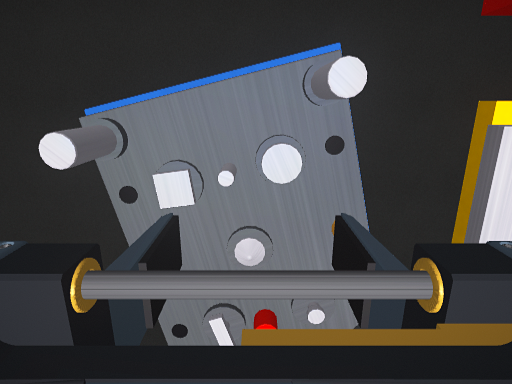

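The wrist view shows these possible targets:
- bright square head at (173,189)
- dowel at (226,178)
- large disc at (281,163)
- cone at (250,250)
- bar at (220,330)
- small disc at (316,316)
- pillar tops at (58,150) and (347,77)

By the description, the target is the square at (173,189). I'll measure it and check it in a close crop.

```bash
cat > h.py <<'E'
import numpy as np, cv2
def foc(f): return 192/np.tan(np.radians(f["vfov"]/2))
def ray(f,u,v,z):
    R=f["view"][:3,:3]; c=-R.T@f["view"][:3,3]
    k=foc(f); d=R.T@np.array([(u-f["cx"])/k,-(v-f["cy"])/k,-1.])
    return c+d*(z-c[2])/d[2]
def proj(f,p):
    q=f["view"][:3,:3]@np.asarray(p,float)+f["view"][:3,3]; k=foc(f)
    return np.array([f["cx"]+k*q[0]/-q[2], f["cy"]-k*q[1]/-q[2]])
def blobs(f,roi,th):
    x0,y0,x1,y1=roi
    m=(f["color"].min(2)>th).astype(np.uint8)[y0:y1,x0:x1]
    return [c+np.array([[x0,y0]]) for c in cv2.findContours(m,cv2.RETR_EXTERNAL,cv2.CHAIN_APPROX_NONE)[0] if cv2.contourArea(c)>30]
E
python3 - <<'E'
import pickle; from h import *
F=pickle.load(open("f0.pkl","rb")); w=F["wrist"]
for c in blobs(w,(130,130,330,330),200):
    (u,v),s,a=cv2.minAreaRect(c); M=cv2.moments(c); u,v=M["m10"]/M["m00"],M["m01"]/M["m00"]
    P=ray(w,u,v,86); box=[ray(w,*b,86)[:2] for b in cv2.boxPoints(((u,v),s,a))]
    e=box[1]-box[0]
    print(np.round([u,v],1),"P",P.round(1),"sides",np.round([np.linalg.norm(e),np.linalg.norm(box[2]-box[1])],1),"ang",np.degrees(np.arctan2(e[1],e[0])).round(1),"scene",proj(F["scene"],P).round(0),"side",proj(F["side"],P).round(0))
a=cv2.resize(w["color"][120:340,130:340],None,fx=2.7,fy=2.7,interpolation=cv2.INTER_CUBIC)
cv2.imwrite("pics/crop1.png",a[:,:,::-1])
E
```

```text
[217.2 324.1] P [ 530.5 -162.8   86. ] sides [16.2 16.5] ang 18.5 scene [215. 181.] side [282. 219.]
[315.8 316.4] P [ 641.8 -152.4   86. ] sides [17.9 17.3] ang 0.0 scene [203. 212.] side [308. 200.]
[247.5 248.1] P [565.7 -68.   86. ] sides [31.  22.5] ang 22.2 scene [240. 199.] side [273. 193.]
[225.3 178. ] P [544.6   7.7  86. ] sides [14.6 14.1] ang 0.0 scene [267. 201.] side [255. 181.]
[173.4 189.1] P [492.7  -3.6  86. ] sides [35.6 35.9] ang 9.5 scene [269. 186.] side [243. 190.]
[281.4 163.2] P [599.3  22.4  86. ] sides [37.1 38.3] ang -0.0 scene [266. 218.] side [265. 172.]
```

View pics/crop1.png

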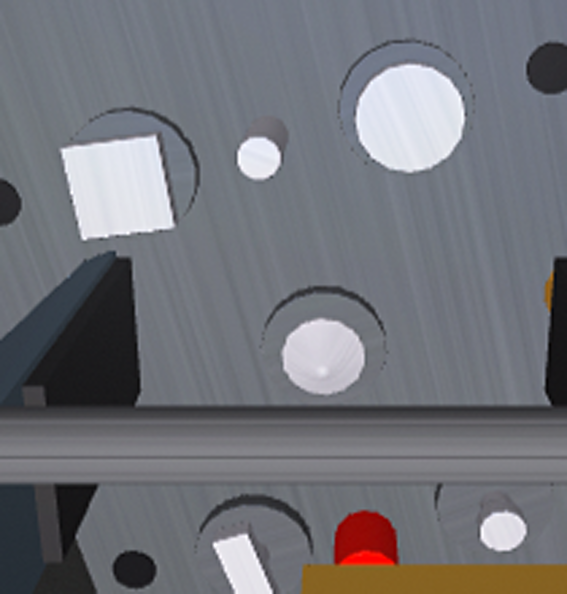

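View pics/side0.png

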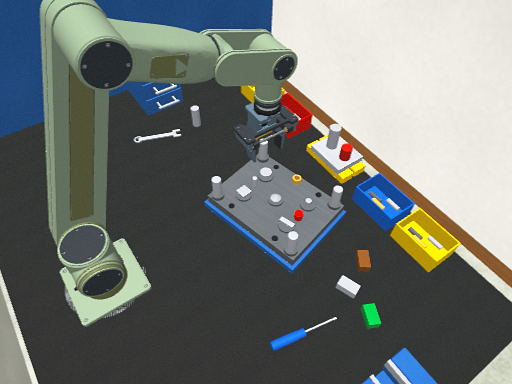

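The crop shows a flat square at about (173,189) on its own collar, with the dowel standing clear to its right. The measured sides are 35.6 × 35.9 mm. The side view puts the head at (243,190) where projected, and it is 109.7 mm from the disc (110 expected). The target is (492.7, -3.6, 86). I'll close the gripper, go above it, and turn the body away from the pillar.

Request:
move_arm --plan '[{"ty":-2.0,"tx":-0.1},{"ty":-2.4,"tx":-0.1},{"ty":-2.4,"tx":-0.1},{"ty":-1.4,"tx":-0.06},{"wz":-0.11},{"wz":-0.11},{"wz":-0.11},{"wz":-0.11},{"wz":-0.11},{"wz":-0.11},{},{}]' --gripper 0 --force 20

```text
schema error: expected keys tx, ty, tz, wx, wy, wz
```

Run:
```python
from workcell import env, grab_frame
from h import *
from scipy.spatial.transform import Rotation as Ro
f=grab_frame("wrist"); cv2.imwrite("pics/w1.png",f["color"][:,:,::-1])
g=grab_frame("side"); cv2.imwrite("pics/s1.png",cv2.resize(g["color"][90:290,150:370],None,fx=3,fy=3)[:,:,::-1])
s=env.state(); print(s["time_s"],s["ee_pos"],s["ee_rot"],s["force"],s["gripper_width"])
R=Ro.from_euler("xyz",s["ee_rot"],degrees=True)
print("expected px wrist",proj(f,[492.7,-3.6,86]),"side",proj(g,[492.7,-3.6,86]))
print("tool delta mm to touch",R.inv().apply(np.array([492.7,-3.6,86+19])-s["ee_pos"]))
for c in blobs(g,(225,175,262,205),170):
    M=cv2.moments(c);u,v=M["m10"]/M["m00"],M["m01"]/M["m00"];print(cv2.contourArea(c),u,v,ray(g,u,v,86))
```

```text
0.25 [ 5.74815327e+02 -4.64836999e-04  2.32362262e+02] [-1.79954525e+02 -8.43318451e-04  9.00000213e+01] [-0.54426173  0.33547614 -0.23638845] 91.46307729482162
expected px wrist [173.23578753 189.03406776] side [243.36632246 190.41326497]
tool delta mm to touch [ -3.60137923 -82.01421767 127.42734257]
83.5 243.27944111776446 190.36726546906186 [492.57137724  -3.28379168  86.        ]
```

View pics/w1.png

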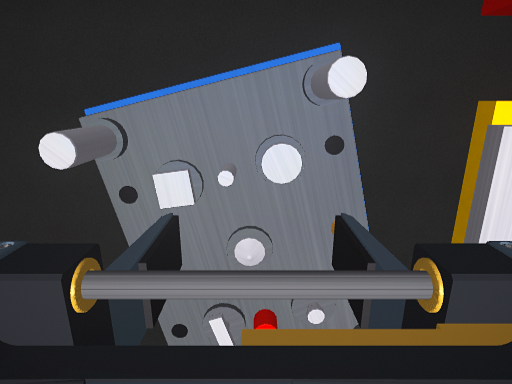

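View pics/s1.png

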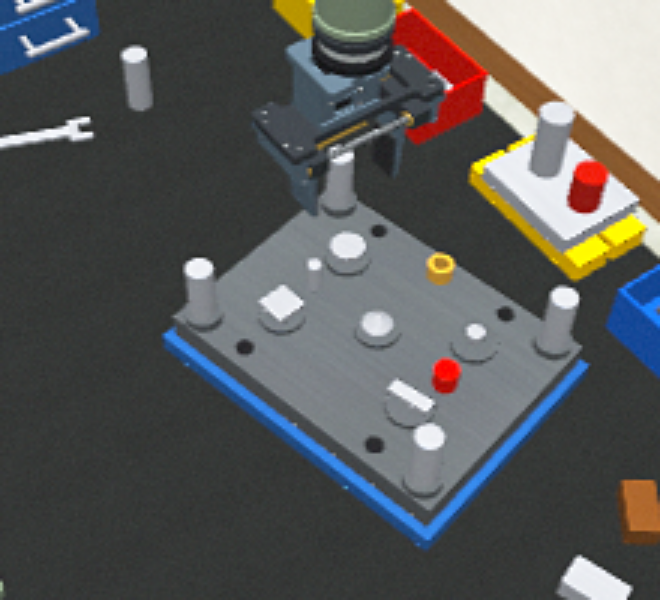

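The move was refused because every row needs all six keys, so the pictures are unchanged. The side view confirms the square independently: its ray gives (492.6, -3.3), within 0.4 mm of the wrist measurement. I'll resend the move.

Request:
move_arm --plan '[{"tx":-0.1,"ty":-2.0,"tz":0,"wx":0,"wy":0,"wz":0},{"tx":-0.1,"ty":-2.4,"tz":0,"wx":0,"wy":0,"wz":0},{"tx":-0.1,"ty":-2.4,"tz":0,"wx":0,"wy":0,"wz":0},{"tx":-0.06,"ty":-1.4,"tz":0,"wx":0,"wy":0,"wz":0},{"tx":0,"ty":0,"tz":0,"wx":0,"wy":0,"wz":-0.11},{"tx":0,"ty":0,"tz":0,"wx":0,"wy":0,"wz":-0.11},{"tx":0,"ty":0,"tz":0,"wx":0,"wy":0,"wz":-0.11},{"tx":0,"ty":0,"tz":0,"wx":0,"wy":0,"wz":-0.11},{"tx":0,"ty":0,"tz":0,"wx":0,"wy":0,"wz":-0.11},{"tx":0,"ty":0,"tz":0,"wx":0,"wy":0,"wz":-0.11},{"tx":0,"ty":0,"tz":0,"wx":0,"wy":0,"wz":0},{"tx":0,"ty":0,"tz":0,"wx":0,"wy":0,"wz":0}]' --gripper 0 --force 20

```text
time_s: 1.25
ee_pos: [492.9, -3.6, 232.7]
ee_rot: [-180.0, -0.0, 127.7]
force: [-1.1, -0.8, -0.3]
gripper_width: 14.5
gripper_force: 0.0
```

```bash
cat > st.py <<'E'
from workcell import env
from h import *
from scipy.spatial.transform import Rotation as Ro
s=env.state(); print(round(s["time_s"],2),s["ee_pos"].round(2),s["ee_rot"].round(2),"F",s["force"].round(2),"w",round(s["gripper_width"],1))
R=Ro.from_euler("xyz",s["ee_rot"],degrees=True)
print("tool delta mm to touch",R.inv().apply(np.array([492.7,-3.5,86+19])-s["ee_pos"]).round(2))
E
python3 st.py
```

```text
1.25 [492.94  -3.59 232.7 ] [-180.     -0.    127.65] F [-1.09 -0.78 -0.27] w 14.5
tool delta mm to touch [  0.21  -0.13 127.7 ]
```

Request:
move_arm --plan '[{"tx":0,"ty":0,"tz":1.5,"wx":0,"wy":0,"wz":0},{"tx":0,"ty":0,"tz":2.0,"wx":0,"wy":0,"wz":0},{"tx":0,"ty":0,"tz":2.0,"wx":0,"wy":0,"wz":0},{"tx":0,"ty":0,"tz":2.0,"wx":0,"wy":0,"wz":0},{"tx":0,"ty":0,"tz":2.0,"wx":0,"wy":0,"wz":0},{"tx":0,"ty":0,"tz":1.5,"wx":0,"wy":0,"wz":0},{"tx":0,"ty":0,"tz":0.7,"wx":0,"wy":0,"wz":0},{"tx":0,"ty":0,"tz":0,"wx":0,"wy":0,"wz":0},{"tx":0,"ty":0,"tz":0,"wx":0,"wy":0,"wz":0}]'

```text
time_s: 2.0
ee_pos: [493.3, -3.6, 116.0]
ee_rot: [180.0, 0.0, 127.8]
force: [0.7, -0.1, -0.2]
gripper_width: 0.8
gripper_force: 0.0
```

```bash
python3 st.py
python3 - <<'E'
from workcell import grab_frame
import cv2
g=grab_frame("side"); cv2.imwrite("pics/s2.png",cv2.resize(g["color"][120:250,190:330],None,fx=4.5,fy=4.5,interpolation=cv2.INTER_CUBIC)[:,:,::-1])
E
```

```text
2.0 [493.35  -3.6  116.05] [1.7998e+02 1.0000e-02 1.2776e+02] F [ 0.66 -0.15 -0.19] w 0.8
tool delta mm to touch [ 0.47 -0.46 11.05]
```

View pics/s2.png

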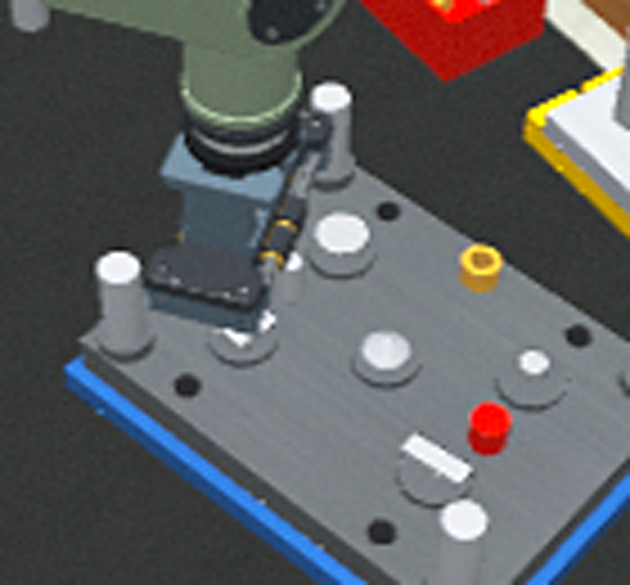

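The closed fingertips sit just over the square head, crop pixel (245,320), clear of the dowel and pillar. I'll press in stages and watch the force.

Request:
move_arm --plan '[{"tx":0,"ty":0,"tz":0.4,"wx":0,"wy":0,"wz":0},{"tx":0,"ty":0,"tz":0.4,"wx":0,"wy":0,"wz":0},{"tx":0,"ty":0,"tz":0.3,"wx":0,"wy":0,"wz":0},{"tx":0,"ty":0,"tz":0.2,"wx":0,"wy":0,"wz":0},{"tx":0,"ty":0,"tz":0.2,"wx":0,"wy":0,"wz":0},{"tx":0,"ty":0,"tz":0,"wx":0,"wy":0,"wz":0},{"tx":0,"ty":0,"tz":0,"wx":0,"wy":0,"wz":0}]'

```text
time_s: 2.63
ee_pos: [493.1, -3.6, 100.9]
ee_rot: [180.0, 0.0, 127.8]
force: [0.1, 0.0, 1.9]
gripper_width: 0.6
gripper_force: 1.0
```

```bash
python3 st.py
```

```text
2.63 [493.15  -3.6  100.91] [1.7999e+02 1.0000e-02 1.2781e+02] F [0.06 0.03 1.92] w 0.6
tool delta mm to touch [ 0.35 -0.29 -4.09]
```

A force of 1.9 N means about 4 mm sunk, which agrees with the geometry. I'll go 5 mm further, to about 9 mm, and hold.

Request:
move_arm --plan '[{"tx":0,"ty":0,"tz":0.2,"wx":0,"wy":0,"wz":0},{"tx":0,"ty":0,"tz":0.2,"wx":0,"wy":0,"wz":0},{"tx":0,"ty":0,"tz":0.1,"wx":0,"wy":0,"wz":0},{"tx":0,"ty":0,"tz":0,"wx":0,"wy":0,"wz":0},{"tx":0,"ty":0,"tz":0,"wx":0,"wy":0,"wz":0},{"tx":0,"ty":0,"tz":0,"wx":0,"wy":0,"wz":0},{"tx":0,"ty":0,"tz":0,"wx":0,"wy":0,"wz":0},{"tx":0,"ty":0,"tz":0,"wx":0,"wy":0,"wz":0},{"tx":0,"ty":0,"tz":0,"wx":0,"wy":0,"wz":0},{"tx":0,"ty":0,"tz":0,"wx":0,"wy":0,"wz":0},{"tx":0,"ty":0,"tz":0,"wx":0,"wy":0,"wz":0},{"tx":0,"ty":0,"tz":0,"wx":0,"wy":0,"wz":0}]'

```text
time_s: 3.63
ee_pos: [493.2, -3.6, 95.8]
ee_rot: [180.0, 0.0, 127.8]
force: [0.3, 0.6, 4.5]
gripper_width: 0.4
gripper_force: 2.3
```

```bash
python3 st.py
```

```text
3.63 [493.15  -3.59  95.82] [1.7998e+02 1.0000e-02 1.2782e+02] F [0.31 0.57 4.51] w 0.4
tool delta mm to touch [ 0.35 -0.3  -9.18]
```

The lifter is sunk about 9 mm at 4.5 N and was held for about 0.75 s. Next I'll withdraw straight up.

Request:
move_arm --plan '[{"tx":0,"ty":0,"tz":-0.4,"wx":0,"wy":0,"wz":0},{"tx":0,"ty":0,"tz":-0.5,"wx":0,"wy":0,"wz":0},{"tx":0,"ty":0,"tz":-0.8,"wx":0,"wy":0,"wz":0},{"tx":0,"ty":0,"tz":-1.5,"wx":0,"wy":0,"wz":0},{"tx":0,"ty":0,"tz":-2.0,"wx":0,"wy":0,"wz":0},{"tx":0,"ty":0,"tz":-2.0,"wx":0,"wy":0,"wz":0},{"tx":0,"ty":0,"tz":-2.0,"wx":0,"wy":0,"wz":0},{"tx":0,"ty":0,"tz":-2.0,"wx":0,"wy":0,"wz":0},{"tx":0,"ty":0,"tz":-1.5,"wx":0,"wy":0,"wz":0},{"tx":0,"ty":0,"tz":-0.5,"wx":0,"wy":0,"wz":0},{"tx":0,"ty":0,"tz":0,"wx":0,"wy":0,"wz":0},{"tx":0,"ty":0,"tz":0,"wx":0,"wy":0,"wz":0}]'

```text
time_s: 4.63
ee_pos: [492.4, -3.6, 227.2]
ee_rot: [-179.9, -0.0, 127.8]
force: [0.8, -0.4, -0.6]
gripper_width: 0.3
gripper_force: 0.0
```

Request:
move_arm --plan '[{"tx":0,"ty":0,"tz":0,"wx":0,"wy":0,"wz":0},{"tx":0,"ty":0,"tz":0,"wx":0,"wy":0,"wz":0},{"tx":0,"ty":0,"tz":0,"wx":0,"wy":0,"wz":0},{"tx":0,"ty":0,"tz":0,"wx":0,"wy":0,"wz":0}]'

```text
time_s: 4.97
ee_pos: [492.7, -3.6, 227.1]
ee_rot: [-179.9, -0.0, 127.8]
force: [-0.2, 0.8, 0.3]
gripper_width: 0.2
gripper_force: 0.0
```

```bash
python3 st.py
python3 - <<'E'
from workcell import grab_frame
import pickle; from h import *
F=pickle.load(open("f0.pkl","rb")); g=grab_frame("side")
for f in (F["side"],g):
    for c in blobs(f,(225,175,262,205),170):
        M=cv2.moments(c);u,v=M["m10"]/M["m00"],M["m01"]/M["m00"];print(cv2.contourArea(c),round(u,2),round(v,2))
cv2.imwrite("pics/s3.png",cv2.resize(g["color"][90:290,150:370],None,fx=3,fy=3)[:,:,::-1])
E
```

```text
4.97 [492.73  -3.59 227.1 ] [-1.7994e+02 -5.0000e-02  1.2782e+02] F [-0.18  0.81  0.35] w 0.2
tool delta mm to touch [-2.000e-02  1.500e-01  1.221e+02]
83.5 243.28 190.37
83.5 243.28 190.37
```

View pics/s3.png

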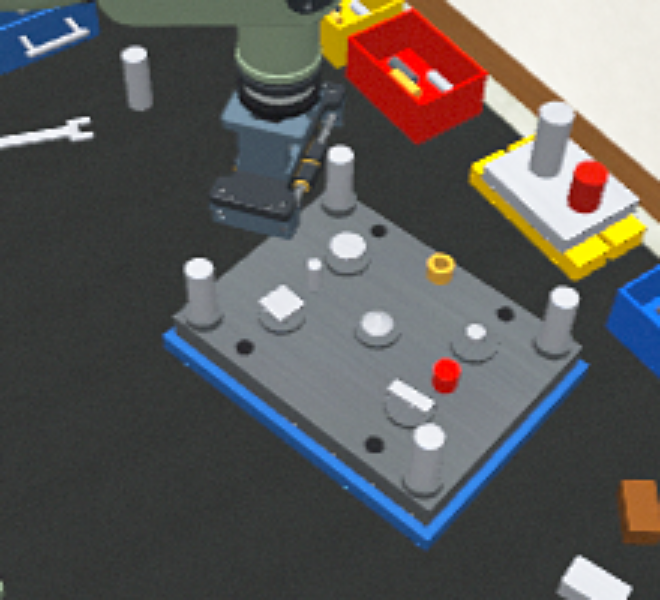

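The square head is back at exactly its starting pixel, side view (243.28,190.37). The dowel, spacer and bush are unmoved, and the TCP is about 141 mm above the head.

```bash
python3 -c "
from workcell import env
print(env.job_done())"
```

```text
the job is handed in; nothing more can be done
None
```

The square lifter works: I pressed it about 9 mm down at 4.5 N, held it about 0.75 s, and it sprang fully back; the hand is about 140 mm clear, nothing else was seen to move, and the job is handed in (no verdict was returned).

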